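Turn the banding wheel to the slip bowl

TASK

The dish on the banding wheel is about to be brushed with slip: turn the wheel by pushing its upright tabs sideways with a fingertip until the red arm points straight at the middle of the cream slip bowl. Push gently, do not pinch the tabs, do not touch or lift the dish (it rides round on the wheel and stays in the middle), and leave the bowls and everything else where they stand.

Things in the scene. Friction and masses are not known exactly. Their poses are not given: they have to be found in the camera images.
- turntable: banding wheel: fixed dark foot 136 mm across; on it a turning aluminium head 156 mm across, top 70 mm above the table, with four arms 90 degrees apart, one red, three grey. Each arm: flat bar 18 mm wide, z 59 to 69 mm, out to 130 mm from the axis, with an upright tab at its end, 100 to 130 mm from the axis, 12 mm thick, top at 101 mm. Origin: on the axis at table height
- wheel_centre (a point): point on the wheel's axis at the top of the head, 70 mm above the table; it turns with the head and its x axis points along the red arm
- red_tab (a point): centre of the red tab, 115 mm from the axis, 80 mm above the table; it turns with the head; x axis radially outward, y axis the way the tab moves when the wheel turns anticlockwise seen from above. The grey tabs stand 90, 180 and 270 degrees on.
- wheel (a joint): angle of the wheel head relative to the foot, rad, growing anticlockwise seen from above; turns freely both ways with light friction (1 to 2 N at a tab) and stays where it is left
- dish: small square terracotta-coloured clay dish, 90 x 90 x 31 mm, loose in the middle of the wheel head; origin at the centre of its underside, 71 mm above the table at the start, so its top is at about 102 mm. Not to be touched.
- slip_bowl: cream-coloured round bowl, 115 mm across, 53 mm high, loose on the table 0.2 to 0.4 m from the wheel's axis; origin at the centre of its underside. The target of the red arm; not to be moved.
- bowl_green: olive green round bowl, 149 mm across, 64 mm high; origin under its centre; bystander
- ware_stack: stack of three pinkish and terracotta bowls, 108 mm across, 74 mm high; origin under its centre; bystander
- rolling_pin: short wooden rolling pin, 98 mm long, 28 mm thick, lying on the table; origin under its centre; bystander

How it is judged:
By the outcome, as a careful person would: the job done as asked, in the order asked, and still so for the second after the job is handed in, with the robot touching nothing.
It also fails if it takes over 51 s, if anything falls off the work surface, if the arm or the gripper's body presses on something with over 40 N, if the wrist force passes 120 N, or if a joint passes its speed limit or range.

ROBOT

A 7-joint arm with a two-finger parallel gripper is mounted at the origin on a cart in front of the work surface, level with it; the furniture and walls round the work are solid. World frame = base frame: x ahead of the robot, y to its left, z up, the work surface at z = 0. Lengths are in m, angles in rad, forces in N, time in s.
With the tool pointing down it reaches from about 0.4 to 0.85 m from the base axis. Payload 4.5 kg.
Tool frame: the origin (TCP) lies between the finger pads; the fingertips stand r.nose_length ahead of it and the grasp point (between the pads) lies 8 mm behind it (r.nose_length is the distance from the TCP to the fingertips, in m); z points along the fingers, y is the line along which they close (so a half turn about z gives the same grasp; the last joint's range is limited). The gripper opens to 88 mm and grips with 3 to 60 N. Pads are 18 mm wide; open, the fingers measure 123 mm over their backs; the gripper's body (75 mm by 187 mm) begins 45 mm behind the grasp point.
Start: joints at [-1.166, 0.689, -0.195, 1.565, 0.157, 0.902, -0.215], TCP at [0.226, 0.583, 0.25] pointing down, gripper open.
Joint ranges: [-3.01, 3.01], [-0.46, 2.08], [-1.47, 1.51], [0.13, 2.56], [-1, 4.14], [0.04, 2.09], [-2.66, 2.66]. Speed limits (rad/s): [2.57, 2.57, 3.14, 3.14, 3.14, 3.14, 3.14].

INTERFACE

Orientations are given as [roll, pitch, yaw] about the fixed x, y, z axes, in that order (R = Rz(yaw) Ry(pitch) Rx(roll)).
In Python, from rig import r, set_gripper, imaging, job, search_frame gives the robot as it stands. Calls block until the motion is done:
- r.move_ptp(position, orientation): joint-space move of the TCP to a pose.
- r.servo_line(position, v=0.15, ori=None): straight line of the TCP; ori=None keeps the orientation; v is the mean speed in m/s.
- r.move_j(angles): joint-space move.
- set_gripper(opening, squeeze=None): finger opening in m; squeeze is the grip in N (None keeps the last); returns when the fingers have stopped.
- r.dwell(seconds).
- r.ik(position, orientation): joint angles nearest the present ones, or None.
- imaging.grab_frame(name): name is "side" or "top" or "wrist"; returns (picture, depth): 384x512x3 uint8, red, green, blue; 384x512 float32, m along the optical axis (not along the pixel's ray), 0 where there is no reading.
- imaging.camera_info(name): a dict with "K" (3x3 intrinsics, pixels), "eye" and "rotation" of the camera in the world; the wrist camera has in their place "mount" (4x4, takes a point from camera to tool coordinates, whose origin is the TCP and whose axes are the flange's). Camera axes: x right, y down, z forward; pixel columns grow to the right and rows downward; lengths in m; the calibration is good to about 2 mm. The wrist camera is an equidistant fisheye: a pixel r from the principal point sees the ray r / f radians off the axis. A picture is of the moment at which its call begins: read the wrist's pose just before it. camera_info takes no time and is no camera call.
A pose or a line that the arm cannot do raises r.Unreachable and nothing moves.
- job.job_done(): hands the job in; it is judged then, once.
Trained networks look in the newest picture that a camera, given by its name, has taken for a name from the list of things; names that differ only in an ending like _2 or _b are one class to them, and where a whole thing is asked for, a point or a joint stands for the part that bears it (a point fixed in the world has none). Each returns a list of dicts, best first, with "confidence" (0 to 1); they miss things now and then, are a little off and sometimes report something else, mostly with a low value. They report only what shows in the picture. A call takes as long as a camera call.
- search_frame(thing, camera): "xyz" ([x, y, z] in m, in the coordinates of the camera as it stood for that picture, good to about 4 mm: the middle of the surface that is visible of it).
Readings, each from a call of its own:
- r.current_time(): time.
- r.current_joint_pos(): joint angles.
- r.current_joint_velocities(): joint speeds.
- r.current_tau(): joint torques, N m.
- r.current_position(): TCP position.
- r.current_orientation(): TCP orientation.
- r.current_ft_force(): force on the tool from outside, world axes, zero at the start.
- r.current_torque(): the same for the moment, N m.
- r.current_width(): finger opening in m.
- r.current_gripper_force(): force on a finger pad.
Only numpy, scipy, OpenCV 4.12 (cv2) and the standard library are available. Lean on these libraries where they do the work, as an engineer would, in place of code of your own. Each camera call takes 0.05 s, during which the arm holds its last target. There are 200 camera calls.

## Working session

There is one attempt and no reset: what is moved stays moved. The work goes in short steps, each a Python script; the robot and the scene stay as the last script left them, time stands still between calls to the robot, and variables do not carry over. Pictures are saved under pics/ and viewed, at most 10 in all, crops included, and the job is handed in when it is done.

```bash
mkdir -p pics; ls; cat > h.py <<'E'
import numpy as np, cv2
from rig import r, set_gripper, imaging, job, search_frame
def snap(c,fn=None):
    p,d=imaging.grab_frame(c)
    if fn: cv2.imwrite('pics/'+fn,p[:,:,::-1])
    return p,d
def cloud(c,d):
    i=imaging.camera_info(c);K=np.array(i['K']);R=np.array(i['rotation']);e=np.array(i['eye'])
    v,u=np.mgrid[:d.shape[0],:d.shape[1]]
    P=np.stack([(u-K[0,2])/K[0,0]*d,(v-K[1,2])/K[1,1]*d,d],-1)
    return P@R.T+e
def find(t,c):
    i=imaging.camera_info(c);R=np.array(i['rotation']);e=np.array(i['eye'])
    return [(np.round(R@np.array(x['xyz'])+e,4).tolist(),round(x['confidence'],2)) for x in search_frame(t,c)]
E
python3 - <<'E'
from h import *
print(r.nose_length,r.current_time(),r.current_position(),r.current_orientation())
for c in('top','side'):
    p,d=snap(c,c+'0.png');np.savez(c+'0.npz',p=p,P=cloud(c,d),d=d)
    print(c,imaging.camera_info(c))
    for t in('turntable','red_tab','dish','slip_bowl','bowl_green','ware_stack','rolling_pin'):
        print(t,find(t,c)[:2])
E
```

```text
pics
0.011 0.0 [0.22626476 0.58193815 0.24890151] [-3.13973603e+00  1.27167067e-04  2.77088746e+00]Traceback (most recent call last):
  File "<stdin>", line 4, in <module>
  File "h.py", line 11, in cloud
    return P@R.T+e
           ~~~~~^~
ValueError: operands could not be broadcast together with shapes (384,512) (3,)
```

```bash
python3 - <<'E'
s=open('h.py').read()
s=s.replace("R=np.array(i['rotation'])","R=rot(i['rotation'])").replace("def snap","from scipy.spatial.transform import Rotation\ndef rot(a):\n    a=np.array(a)\n    return a if a.ndim==2 else Rotation.from_euler('xyz',a).as_matrix()\ndef snap",1)
open('h.py','w').write(s)
E
python3 - <<'E'
from h import *
for c in('top','side'):
    i=imaging.camera_info(c);print(c,i)
    p,d=snap(c,c+'0.png');P=cloud(c,d);np.savez(c+'0.npz',p=p,P=P,d=d)
    print(np.median(P[d>0],axis=0))
    for t in('turntable','red_tab','dish','slip_bowl','bowl_green','ware_stack','rolling_pin'):
        print(t,find(t,c)[:2])
E
```

```text
top {'K': array([[416.69840557,   0.        , 252.70814504],
       [  0.        , 416.69840557, 187.82818194],
       [  0.        ,   0.        ,   1.        ]]), 'eye': array([ 0.39395906, -0.03542802,  1.10308059]), 'rotation': array([-2.99846884, -0.01222468, -1.57505952])}
[ 0.53983233 -0.06124419 -0.07463083]
turntable [([0.5344, -0.0213, 0.0723], 0.84), ([0.7302, -0.2635, 0.0508], 0.52)]
red_tab [([0.5371, -0.0237, 0.0728], 0.83)]
dish [([0.5475, -0.0137, 0.0792], 0.94)]
slip_bowl [([0.4929, -0.3611, 0.0282], 0.75)]
bowl_green [([0.4858, 0.2563, 0.0442], 0.62)]
ware_stack [([0.5505, -0.0122, 0.0773], 0.72), ([0.7299, -0.2603, 0.0483], 0.7)]
rolling_pin [([0.3908, 0.15, 0.0248], 0.95)]
side {'K': array([[459.14728343,   0.        , 256.72466381],
       [  0.        , 459.14728343, 196.86354722],
       [  0.        ,   0.        ,   1.        ]]), 'eye': array([ 0.57523516, -1.19019716,  0.69658558]), 'rotation': array([-2.07624467e+00, -1.81427479e-03,  2.98507179e-02])}
[ 0.53550265 -0.12057342  0.05249307]
turntable [([0.5463, -0.0466, 0.0714], 0.92)]
red_tab [([0.5388, -0.047, 0.0703], 0.56), ([0.5493, 0.0013, 0.0849], 0.48)]
dish [([0.5477, 0.0004, 0.0843], 0.59), ([0.5407, -0.0487, 0.0767], 0.52)]
slip_bowl []
bowl_green [([0.4767, 0.2722, 0.0438], 0.68)]
ware_stack [([0.7043, -0.2569, 0.0527], 0.62)]
rolling_pin [([0.3854, 0.1445, 0.0224], 0.51)]
```

View pics/top0.png

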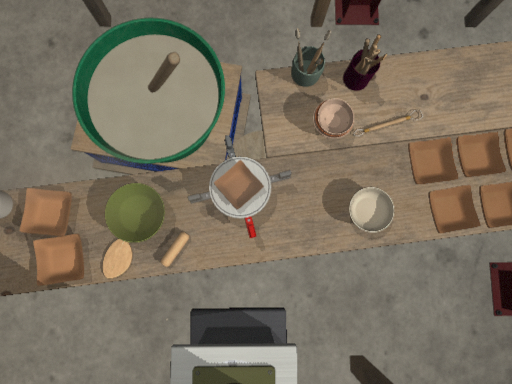

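View pics/side0.png

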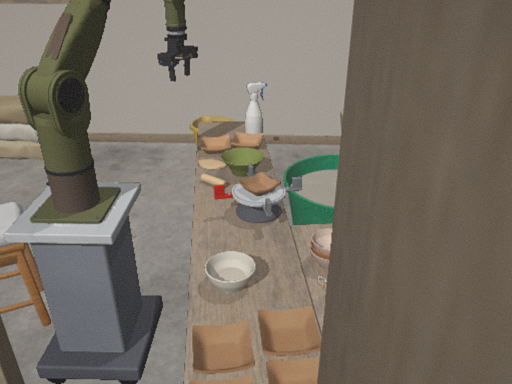

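The top view shows the wheel at about px (240,187), with the red tab at (251,228) pointing down and towards the robot. The slip bowl is at (371,210), and the tall green tub at (150,92) is close to the wheel. The side view agrees, with the slip bowl at (230,272) and the red tab at (220,192). Next I'll fit the geometry.

```bash
cat >> h.py <<'E'
from scipy.optimize import least_squares
def circ(xy,rad=None):
    c0=(xy.min(0)+xy.max(0))/2
    f=lambda q:np.hypot(*(xy-q[:2]).T)-(rad or q[2])
    q=least_squares(f,[*c0,.06],loss='soft_l1',f_scale=.002).x
    return q
def scene(p,P,d,c0,b0):
    ok=d>0;hsv=cv2.cvtColor(p,cv2.COLOR_RGB2HSV)
    rr=np.hypot(P[...,0]-c0[0],P[...,1]-c0[1]);z=P[...,2]
    head=ok&(rr<.085)&(abs(z-.07)<.008)
    red=ok&(rr<.16)&(rr>.08)&(z>.05)&((hsv[...,0]<6)|(hsv[...,0]>174))&(hsv[...,1]>190)
    tabs=ok&(rr>.09)&(rr<.14)&(z>.092)&(z<.108)
    rb=np.hypot(P[...,0]-b0[0],P[...,1]-b0[1])
    bowl=ok&(rb<.085)&(z>.045)&(z<.06)
    return head,red,tabs,bowl
E
python3 - <<'E'
from h import *
for c in('top','side'):
    f=np.load(c+'0.npz');p,P,d=f['p'],f['P'],f['d']
    h,rd,tb,bw=scene(p,P,d,(.537,-.01),(.49,-.345))
    print(c,[m.sum() for m in(h,rd,tb,bw)])
    from cv2 import minEnclosingCircle as mec
    for n,m in(('head',h),('bowl',bw)):
        q=P[m][:,:2];print(n,circ(q),mec((q*1000).astype(np.float32)),P[m][:,2].mean())
    C=np.array(mec((P[h][:,:2]*1000).astype(np.float32))[0])/1000
    print('red',P[rd].mean(0),P[rd].min(0),P[rd].max(0))
    n,l=cv2.connectedComponents(tb.astype(np.uint8))
    for k in range(1,n):
        q=P[l==k]; print('tab',len(q),q.mean(0),np.degrees(np.arctan2(*(q.mean(0)[:2]-C)[::-1])),np.hypot(*(q.mean(0)[:2]-C)))
    # obstacles
    hi=(d>0)&(P[...,2]>.11)&(np.hypot(P[...,0]-.54,P[...,1]+.01)<.35)
    if hi.any(): print('high',hi.sum(),P[hi].min(0),P[hi].max(0))
    if c=='top':
        for z in(.1,.15,.2,.3):
            m=(d>0)&(P[...,2]>z)&(np.hypot(P[...,0]-.54,P[...,1]+.01)<.4);q=P[m]
            if len(q):print(z,len(q),np.hypot(q[:,0]-.54,q[:,1]+.01).min(),q[:,2].max())
E
```

```text
top [np.int64(2266), np.int64(94), np.int64(244), np.int64(279)]
head [ 0.54533079 -0.01362621  0.06114058] ((537.1437377929688, -9.973221778869629), 84.89208221435547) 0.07157120547264567
bowl [ 0.49062431 -0.34878219  0.05521327] ((491.0528564453125, -349.5384826660156), 58.18623733520508) 0.05046582026503217
red [ 0.43967325 -0.04368487  0.08951009] [ 0.42042054 -0.0539412   0.06439296] [ 0.46251311 -0.03174     0.10416798]
tab 59 [0.65663853 0.01270108 0.10012219] 10.744220368051025 0.12162700504319261
tab 61 [ 0.57466395 -0.12651556  0.10015414] -72.15430111720165 0.12243317701528733
tab 64 [0.51764382 0.0950269  0.10011084] 100.52072781954693 0.10679546441063062
tab 60 [ 0.43545465 -0.04408936  0.10039593] -161.45367491082493 0.10725941757081155
high 426 [ 0.7830625  -0.20464818  0.11051415] [0.83719024 0.18951173 0.27336091]
0.1 692 0.046464080977661845 0.27336090997060325
0.15 397 0.2749789586506688 0.27336090997060325
0.2 271 0.2749789586506688 0.27336090997060325
side [np.int64(790), np.int64(104), np.int64(151), np.int64(374)]
head [ 0.54012202 -0.03465685  0.05095147] ((537.6924438476562, -11.173163414001465), 83.83873748779297) 0.07091326743787993
bowl [ 0.48952579 -0.35254146  0.05551212] ((489.6791687011719, -352.34613037109375), 58.6989860534668) 0.04998076931087855
red [ 0.43790495 -0.05130414  0.08012562] [ 0.42227229 -0.05783925  0.06297317] [ 0.46615142 -0.04323899  0.10274014]
tab 23 [0.51720493 0.08862368 0.09864093] 101.60119216870324 0.10187810031299799
tab 43 [0.65677048 0.00796395 0.09764515] 9.129975184358436 0.12060599819246902
tab 48 [ 0.43519689 -0.04948064  0.09774135] -159.50688557571354 0.10942029835136721
tab 37 [ 0.57364365 -0.1330933   0.09825724] -73.57052614240412 0.12711022928711077
high 38 [0.78152497 0.10756253 0.20368672] [0.793037   0.14147755 0.26751131]
```

```bash
cat >> h.py <<'E'
C=np.array([.546,-.0157]); TGT=np.radians(-99.5)
def pose(th,off,s,z=.089,rad=.115):
    "fingertip pose behind (off>0, m) a tab whose arm is at angle th"
    u=np.array([np.cos(th),np.sin(th)]);t=np.array([-u[1],u[0]])
    xy=C+rad*u-off*t
    yaw=(th+s*np.pi/2+np.pi)%(2*np.pi)-np.pi
    return [*xy,z],[np.pi,0,yaw]
def angles(fn=None):
    "wheel: red arm angle, centre, from tab tops in the top camera"
    p,d=snap('top',fn);P=cloud('top',d)
    rr=np.hypot(*(P[...,:2]-C).transpose(2,0,1))
    tb=(d>0)&(rr>.09)&(rr<.14)&(P[...,2]>.092)&(P[...,2]<.108)
    n,l=cv2.connectedComponents(tb.astype(np.uint8));o=[]
    for k in range(1,n):
        q=P[l==k]
        if len(q)>30: o.append((np.round(np.degrees(np.arctan2(*(q.mean(0)[:2]-C)[::-1])),2),len(q)))
    return o
E
python3 - <<'E'
from h import *
print(angles())
for name,a in(('red',-165.6),('g-75',-75.6),('g14',14.4),('g104',104.4)):
    for s in(1,-1):
        J=[r.ik(*pose(np.radians(a),.035,s,z=.2))]+[r.ik(*pose(np.radians(a+k),.015 if k else .035,s)) for k in range(0,69,11)]
        print(name,s,[None if j is None else np.round(j,2).tolist() for j in (J[0],J[1],J[-1])],sum(j is None for j in J))
print(r.current_time())
E
```

```text
[(np.float64(14.36), 58), (np.float64(-75.51), 62), (np.float64(104.27), 62), (np.float64(-165.6), 60)]
red 1 [[0.45, 0.65, -0.85, 2.17, 0.81, 0.67, 2.42], [0.16, 0.8, -0.4, 2.27, 1.19, 0.3, 2.1], [0.03, 0.84, 0.22, 1.99, -0.48, 0.36, -1.11]] 0
red -1 [[-0.04, 0.53, -0.06, 2.2, 0.08, 0.41, 0.08], [-0.06, 0.78, -0.04, 2.28, 0.29, 0.09, -0.12], [0.46, 0.87, -0.52, 1.97, 0.84, 0.53, 0.75]] 0
g-75 1 [[-0.04, 0.69, 0.35, 1.84, -0.36, 0.67, -0.8], [0.07, 0.85, 0.16, 1.9, -0.31, 0.41, -0.86], [0.0, 0.93, 0.0, 1.57, -0.0, 0.63, -0.16]] 0
g-75 -1 [[0.47, 0.71, -0.52, 1.81, 0.49, 0.75, 1.51], [0.56, 0.93, -0.69, 1.88, 0.93, 0.69, 1.12], [0.39, 1.04, -0.77, 1.55, 0.86, 0.91, 2.29]] 0
g14 1 [[-0.02, 0.8, -0.04, 1.48, 0.04, 0.86, 0.18], [0.01, 0.94, -0.09, 1.54, 0.12, 0.66, 0.11], [-0.07, 0.88, -0.3, 1.79, 0.45, 0.54, 0.74]] 0
g14 -1 [[-0.5, 1.06, 1.09, 1.51, -0.98, 1.19, -2.12], [0.37, 1.07, -0.84, 1.52, 0.92, 0.98, 2.64], [-0.46, 0.91, 0.39, 1.82, -0.63, 0.54, -1.39]] 0
g104 1 [[-0.01, 0.7, -0.43, 1.8, 0.41, 0.73, 1.15], [-0.06, 0.86, -0.36, 1.87, 0.58, 0.51, 1.0], [0.16, 0.82, -0.51, 2.24, 1.19, 0.39, 1.61]] 0
g104 -1 [[-0.49, 0.71, 0.39, 1.83, -0.4, 0.68, -1.2], [-0.42, 0.87, 0.26, 1.89, -0.47, 0.44, -1.14], [-0.14, 0.78, -0.01, 2.25, 0.05, 0.11, -0.36]] 0
0.9
```

```bash
python3 - <<'E'
from h import *
a=np.radians(-75.6)
set_gripper(0.0,5)
r.move_ptp(*pose(a,.035,1,z=.2)); print(r.current_time(),r.current_width())
p,o=pose(a,.035,1); r.servo_line(p,v=.1,ori=o)
print(r.current_time(),r.current_position(),r.current_ft_force())
p,d=snap('side','side1.png'); print(angles())
E
```

```text
4.9667 0.0005234645154536372
6.225 [ 0.54111017 -0.13597146  0.08955129] [ 1.1920887  -0.5734465  -0.02473385]
[(np.float64(14.42), 58)]
```

View pics/side1.png

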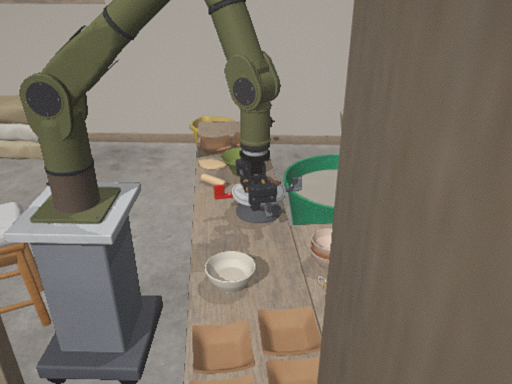

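The closed fingertips are at about px (258,205), behind the grey tab at (268,208), and the wheel hasn't moved. Now the push along the arc.

```bash
python3 - <<'E'
from h import *
a=np.radians(-75.6)
p,o=pose(a,.018,1); r.servo_line(p,v=.04,ori=o); f0=r.current_ft_force()
fm=0
for k in np.linspace(0,62,14):
    p,o=pose(a+np.radians(k),.016,1); r.servo_line(p,v=.035,ori=o)
    f=np.linalg.norm(np.array(r.current_ft_force())); fm=max(fm,f)
    if f>20: print('force',k,f);break
print(r.current_time(),fm,k,angles())
p,o=pose(a+np.radians(k),.03,1); r.servo_line(p,v=.06,ori=o)
r.servo_line([*p[:2],.25],v=.15)
print(angles('top2.png'),r.current_time())
E
```

```text
12.675 1.3180904999452367 62.0 [(np.float64(-101.84), 62)]
[(np.float64(77.99), 65)] 14.3833
```

View pics/top2.png

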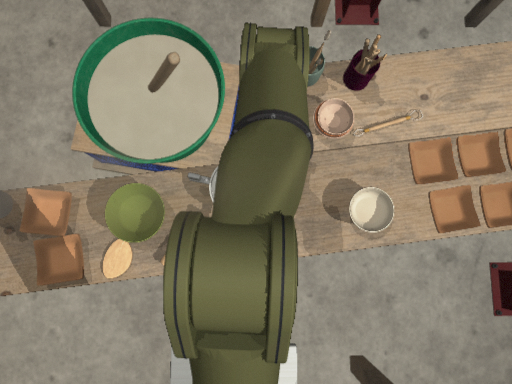

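Seen from above, the arm hides the middle of the wheel, but the tab at px (200,176) puts the red arm at -102.0°. It needs another 2.5°.

```bash
python3 - <<'E'
from h import *
a=np.radians(-75.6)
p,o=pose(a+np.radians(62),.03,1); r.servo_line(p,v=.12,ori=o)
for k in (61,63,64.45):
    p,o=pose(a+np.radians(k),.016,1); r.servo_line(p,v=.02,ori=o)
print(r.current_ft_force(),angles())
p,o=pose(a+np.radians(k),.03,1); r.servo_line(p,v=.06,ori=o)
r.servo_line([*p[:2],.2],v=.15)
r.move_ptp([.226,.583,.25],[np.pi,0,2.77])
print(angles('top3.png'),r.current_time())
p,d=snap('top');P=cloud('top',d);h,rd,tb,bw=scene(p,P,d,C,(.49,-.35))
n,l=cv2.connectedComponents(tb.astype(np.uint8))
c=np.mean([P[l==k][:,:2].mean(0) for k in range(1,n) if (l==k).sum()>30],0)
q=P[bw][:,:2];b=circ(q);m=np.array(cv2.minEnclosingCircle((q*1000).astype(np.float32))[0])/1000
print(c,b,m,[np.degrees(np.arctan2(*(x[:2]-c)[::-1])) for x in(b,m)])
E
```

```text
[-0.53292959  0.58724968 -0.29830296] [(np.float64(-99.92), 60)]
[(np.float64(-9.99), 57), (np.float64(79.81), 65), (np.float64(-99.87), 61), (np.float64(170.08), 62)] 21.4
[ 0.54628955 -0.01579001] [ 0.49076037 -0.3486448   0.05522471] [ 0.49140555 -0.34932825] [np.float64(-99.47126164382247), np.float64(-99.34433043575169)]
```

View pics/top3.png

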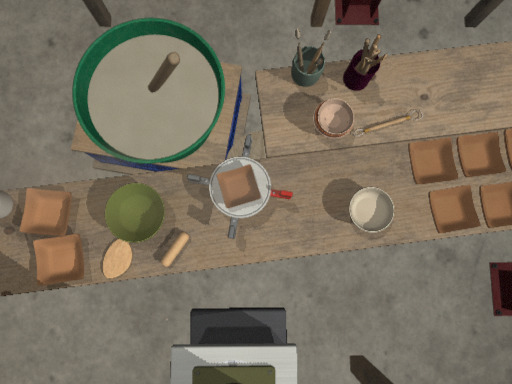

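The red arm at px (281,194) now points at the middle of the slip bowl (371,210), within about 0.5°. The dish is still centred, the bystanders haven't moved and the robot is clear, so I'll hand it in.

```bash
python3 -c "
from h import *
print(job.job_done())"
```

```text
the job is handed in; nothing more can be done
None
```

The job is handed in: the wheel's red arm points at the middle of the slip bowl to within about 0.5°, pushed gently at a grey tab, with the dish still centred, the bowls where they stood and the robot clear, at about 21 s.

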